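Roll the jar up the labelling gutter to its stop

ROBOT

A 7-joint arm with a two-finger parallel gripper is mounted at the origin on the work surface. World frame = base frame: x ahead of the robot, y to its left, z up, the work surface at z = 0. Lengths are in m, angles in rad, forces in N, time in s.
With the tool pointing down it reaches from about 0.425 to 0.925 m from the base axis. Payload 6.8 kg.
Tool frame: the origin (TCP) lies between the finger pads; the fingertips stand r.tip_reach ahead of it and the grasp point (between the pads) lies 11 mm behind it (r.tip_reach is the distance from the TCP to the fingertips, in m); z points along the fingers, y is the direction in which the jaws open and shut (so a half turn about z gives the same grasp; the last joint's range is limited). The gripper opens to 85 mm and grips with 20 to 120 N. Pads are 22 mm wide; open, the fingers measure 114 mm over their backs; the gripper's body (76 mm by 85 mm) begins 54 mm behind the grasp point. The pads swing forward as they close: fully open they stand 13 mm farther back than shut.
Start: joints at [-1.367, 0.477, 0.022, 1.555, -0.011, 1.109, -0.083], TCP at [0.207, 0.642, 0.239] pointing down, gripper open.
Joint ranges: [-2.96, 2.96], [-0.34, 2.1], [-1.41, 1.46], [0.24, 2.44], [-1.37, 4.51], [0.17, 1.92], [-2.96, 2.96]. Speed limits (rad/s): [2.39, 2.39, 3.14, 3.14, 3.14, 3.14, 3.14].

INTERFACE

Orientations are given as a rotation vector (axis times angle).
In Python, from bench import r, eyes, spotter gives the robot as it stands.
- The arm moves only by the tool carry_out, never from a script. Its argument "series" is text: rows parted by semicolons, each of 5 numbers parted by spaces: the shift along the tool's x, y, z in cm, then the turn about the tool's z in rad, then the opening, from 0 (shut) to 1 (fully open). In form: x y z yaw gripper; .... A call has 1 to 8 rows; each row shifts and turns the commanded pose from where the row before left it, along the tool's axes as they then stand; what a row does not reach is not made up. A row lasts 1/8 s, in which the tool goes at most 62.5 mm and 10.7 degrees, less where a joint would pass 70% of its speed; a pose out of reach is approached as far as the arm can. A call with a gripper value outside its range is refused whole. The fingers move at their own pace and stop on an object; "grip_force" is the grip in N (left out, the last holds). Time passes only in rows, so rows that do not move let the fingers close. It gives the time, the measured TCP pose, the force and the opening at its end, in the units of the state.
- r.get_obs(): the state, without advancing time (a new reading comes with each control period).
- eyes.grab_frame(name): name is "scene" or "top" or "wrist"; returns a dict with "color" (384x512x3 uint8, blue, green, red), "intrinsics" (3x3 intrinsics, pixels), "R" (3x3) and "t" (3): a world point X has camera coordinates R X + t; the wrist camera has in their place "T_tool_cam" (4x4, takes a point from camera to tool coordinates, whose origin is the TCP and whose axes are the flange's). Camera axes: x right, y down, z forward; pixel columns grow to the right and rows downward; lengths in m; the calibration is good to about 2 mm. A picture is of the moment at which its call begins: read the wrist's pose just before it. There is no depth.
- r.hand_in(): hands the job in, once; it reports no verdict.
Trained networks look in a picture, given as the dict that the camera call returned (one of the last four; its "shot" number tells which), for a name from the list of things; names that differ only in an ending like _2 or _b are one class to them, and where a whole thing is asked for, a point or a joint stands for the part that bears it (a point fixed in the world has none). Each returns a list of dicts, best first, with "confidence" (0 to 1); they miss things now and then, are a little off and sometimes report something else, mostly with a low value. They report only what shows in the picture. A call takes as long as a camera call.
- spotter.search_frame(picture, query): "uv" ([column, row] in pixels, amid what is visible of it).
- spotter.trace(picture, query): "pixels" (384x512 bool, what is visible of it) and "uv" ([column, row] in pixels, amid what is visible of it).
- spotter.mark_of(picture, query): "uv" ([column, row] in pixels: a listed point, or the origin of a listed thing).
The state is a dict: "clock": time; "joints": joint angles; "qvel": joint speeds; "tau": joint torques, N m; "tcp_pos": TCP position; "orientation": TCP orientation; "contact_force": force on the tool from outside, world axes, zero at the start; "moment": the same for the moment, N m; "grip_width": finger opening in m.
Only numpy, scipy, OpenCV 4.12 (cv2) and the standard library are available. Lean on these libraries where they do the work, as an engineer would, in place of code of your own. Each camera call takes 0.05 s, during which the arm holds its last target.

TASK

Two closed jars lie on their sides at the low end of the sloped two-lane gutter. With a fingertip, gently push the gold-lidded one so that it rolls up its lane and over the crest, and comes to rest against the blue stop plate at the top, where it cannot roll back; then take the hand away. Only push the jar, do not pick it up, and leave the white-lidded jar and the other things where they are.

Things in the scene. Friction and masses are not known exactly. Their poses are not given: they have to be found in the camera images.
- gutter: Fixed twin-lane metal gutter on a dark blue 320 x 180 mm base plate on the table. Origin on the table under its middle; x level, pointing uphill along both lanes, y left across them, z up. Lane centres at y = +41 and -41 mm; each 74 mm wide inside, between 8 mm walls 18 mm high above the lane floor. Lanes are open above and at the low end. Behind the stop is a fixed paper roll, 85 mm high.
- low_end (a point): Lane floor at the low end, y = 0: x = -140 mm in the gutter frame, 25 mm above the table. From here the floor rises at 7 degrees to the crest. Each lane has two blue lugs (x = -123 to -115 mm, 10 mm high, 12 mm wide, against its walls, 50 mm gap between them) that keep a jar from rolling out.
- crest (a point): Highest point of the lane floor, y = 0: x = +50 mm in the gutter frame, 48 mm above the table. Beyond it the floor dips at 7 degrees to the stop plate. A jar let go before the crest rolls back to the lugs; past it, it rolls by itself into the dip.
- stop (a point): Foot of the blue upright stop plate, where its face meets the lane floor, y = 0: x = +110 mm in the gutter frame, 41 mm above the table. The plate spans both lanes and its top is 94 mm above the table. A jar resting against it has its centre near x = 80 mm.
- jar_gold: Closed jar of green glass with a gold (brass) lid, a cylinder 60 mm in diameter and 68 mm long, 0.11 to 0.22 kg, on its side across its lane. Origin in its middle; y is its axis, lid towards -y (x and z turn as it rolls). It starts in either lane, resting against the lugs, its centre -96 mm along the gutter's x and 61 mm above the table.
- jar_white: Same jar with a white lid, lying likewise at the low end of the other lane. Leave alone. Origin in its middle.
- jar_blue: Similar jar with a blue lid, standing upright on the table beside the gutter, 60 mm in diameter, 75 mm high. Leave alone. Origin at the centre of its underside.
- label_roll: Loose roll of paper labels standing on end on the table beside the gutter, 64 mm in diameter, 50 mm high, with a 24 mm hole. Leave alone. Origin at the centre of its underside.
- bowl: Small steel bowl on the table, 130 mm across the rim, 55 mm high. Leave alone. Origin at the centre of its underside.

How it is judged:
By the outcome, as a careful person would: the job done as asked, in the order asked, and still so for the second after the job is handed in, with the robot touching nothing.
It also fails if it takes over 37 s, if anything falls off the work surface, if the arm or the gripper's body presses on something with over 40 N, if the wrist force passes 120 N, or if a joint passes its speed limit or range.

## Working session

There is one attempt and no reset: what is moved stays moved. The work goes in short steps, Python scripts to look and compute and a tool call to move; the robot and the scene stay as the last step left them, time stands still between calls to the robot, and variables do not carry over. Pictures are saved under pics/ and viewed, and the job is handed in when it is done.

Besides the shell and the picture viewer there is one more tool, called as name(argument=value, ...) on one line, values as JSON. carry_out: Moves the arm, as the interface text tells. Its arguments: {"type":"object","properties":{"series":{"type":"string"},"grip_force":{"type":"number"}},"required":["series"]}

```bash
mkdir -p pics; ls; cat > h.py <<'E'
import numpy as np, cv2
from bench import r, eyes, spotter
E
python3 - <<'E'
from h import *
o=r.get_obs(); print({k:np.round(v,3) for k,v in o.items()}, r.tip_reach)
for n in ["scene","top"]:
    p=eyes.grab_frame(n); cv2.imwrite(f"pics/{n}0.png",p["color"])
    np.savez(f"{n}.npz",K=p["intrinsics"],R=p["R"],t=p["t"])
    for q in ["low_end","crest","stop","jar_gold","jar_white","jar_blue","label_roll","bowl","gutter"]:
        print(n,q,[(np.round(d["uv"],1),round(d["confidence"],2)) for d in spotter.mark_of(p,q)[:2]])
E
```

```text
pics
{'clock': np.float64(0.0), 'joints': array([-1.367,  0.478,  0.022,  1.556, -0.012,  1.109, -0.083]), 'qvel': array([ 0.   ,  0.001,  0.   ,  0.   , -0.   , -0.001, -0.001]), 'tau': array([ 0.0000e+00, -5.9646e+01,  1.6080e+00, -2.8120e+01,  1.2000e-02,
        9.0000e-03, -0.0000e+00]), 'tcp_pos': array([0.207, 0.642, 0.238]), 'orientation': array([-4.880e-01, -3.103e+00,  3.000e-03]), 'contact_force': array([-0.438, -0.227,  0.154]), 'moment': array([-0.008,  0.047, -0.04 ]), 'grip_width': np.float64(0.085)} 0.008
scene low_end []
scene crest [(array([246.9, 216.8]), 0.9), (array([275.1, 214.5]), 0.63)]
scene stop [(array([276.2, 211.5]), 0.78)]
scene jar_gold [(array([184.2, 249. ]), 0.58)]
scene jar_white [(array([175.8, 215.7]), 0.71)]
scene jar_blue [(array([237.9, 302. ]), 0.86)]
scene label_roll [(array([202.8, 177.1]), 0.8)]
scene bowl [(array([358.9, 160.9]), 0.93), (array([205.2, 174.7]), 0.69)]
scene gutter [(array([225.8, 234.4]), 0.95)]
top low_end [(array([340.8, 207.2]), 0.98)]
top crest [(array([269.1, 182.4]), 0.77)]
top stop [(array([243.6, 181.1]), 0.81), (array([267.8, 185.1]), 0.49)]
top jar_gold [(array([326.6, 182.8]), 0.93)]
top jar_white [(array([321.1, 212.5]), 0.65), (array([339. , 206.8]), 0.64)]
top jar_blue [(array([311., 140.]), 0.88)]
top label_roll [(array([273. , 253.1]), 0.71)]
top bowl [(array([138.2, 188.5]), 0.67)]
top gutter [(array([289.4, 191.4]), 0.88)]
```

View pics/scene0.png

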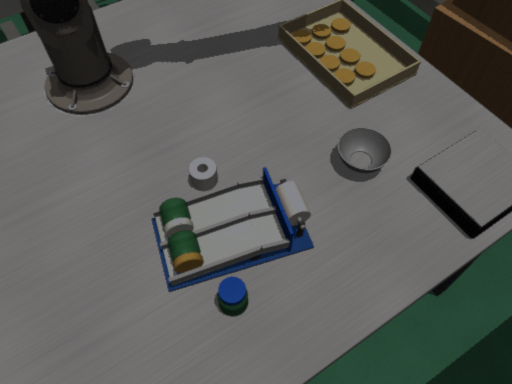

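View pics/top0.png

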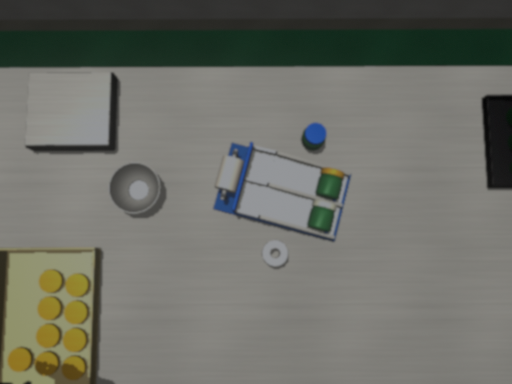

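```bash
cat >> h.py <<'E'
def ray(n,uv,z):
    c=np.load(n+".npz"); d=c["R"].T@np.linalg.solve(c["K"],[uv[0],uv[1],1]); o=-c["R"].T@c["t"]
    return o+d*(z-o[2])/d[2]
def proj(n,X):
    c=np.load(n+".npz"); q=c["K"]@(c["R"]@np.asarray(X)+c["t"]); return q[:2]/q[2]
E
python3 - <<'E'
from h import *
for n,q,uv,z in [("top","low",(340.8,207.2),.025),("top","crest",(269.1,182.4),.048),("top","stop",(243.6,181.1),.041),("top","gold",(326.6,182.8),.061),("top","white",(321.1,212.5),.061),("top","gutter",(289.4,191.4),0),("scene","crest",(246.9,216.8),.048),("scene","stop",(276.2,211.5),.041),("scene","gold",(184.2,249),.061),("scene","white",(175.8,215.7),.061),("scene","gutter",(225.8,234.4),0),("top","blue",(311,140),0),("top","lab",(273,253),0)]: print(n,q,ray(n,uv,z).round(3))
E
```

```text
top low [ 0.569 -0.069  0.025]
top crest [0.629 0.111 0.048]
top stop [0.633 0.175 0.041]
top gold [ 0.625 -0.03   0.061]
top white [ 0.552 -0.015  0.061]
top gutter [0.612 0.058 0.   ]
scene crest [0.618 0.114 0.048]
scene stop [0.639 0.177 0.041]
scene gold [ 0.618 -0.036  0.061]
scene white [ 0.54  -0.013  0.061]
scene gutter [0.607 0.065 0.   ]
top blue [ 0.747 -0.     0.   ]
top lab [0.455 0.101 0.   ]
```

The scene view shows the gold-lidded jar at about (186,250) and the white-lidded one at (177,214). The top view has gold at (330,183) and white at (321,217). So gold is in the -y lane, on the side of the blue-lidded jar. Next I'll fit the gutter pose.

```bash
python3 - <<'E'
from h import *
from scipy.optimize import least_squares
obs=[("top",(340.8,207.2),(-.14,0,.025)),("top",(269.1,182.4),(.05,0,.048)),("top",(243.6,181.1),(.11,0,.041)),("top",(326.6,182.8),(-.096,-.041,.061)),("top",(321.1,212.5),(-.096,.041,.061)),("top",(289.4,191.4),(0,0,0)),
("scene",(246.9,216.8),(.05,0,.048)),("scene",(276.2,211.5),(.11,0,.041)),("scene",(184.2,249),(-.096,-.041,.061)),("scene",(175.8,215.7),(-.096,.041,.061)),("scene",(225.8,234.4),(0,0,0))]
def W(p,X):
    c,s=np.cos(p[2]),np.sin(p[2]); return np.array([p[0]+c*X[0]-s*X[1],p[1]+s*X[0]+c*X[1],X[2]])
f=lambda p:np.concatenate([proj(n,W(p,X))-uv for n,uv,X in obs])
s=least_squares(f,[.61,.06,1.3],loss="soft_l1"); print(s.x, f(s.x).reshape(-1,2).round(1).tolist())
np.save("g.npy",s.x)
for n in ["top","scene"]:
    im=cv2.imread(f"pics/{n}0.png"); k=4; c=(290,190) if n=="top" else (225,230)
    big=cv2.resize(im,None,fx=k,fy=k,interpolation=cv2.INTER_CUBIC)
    def L(P,col):
        pts=np.array([(proj(n,W(s.x,X))+.5)*k for X in P]); cv2.polylines(big,[pts.round().astype(int)],False,col,1)
    b=[(-.16,-.09,.0),(.16,-.09,.0),(.16,.09,.0),(-.16,.09,.0),(-.16,-.09,.0)]; L(b,(0,0,255))
    L([(.11,-.085,.094),(.11,.085,.094)],(0,255,255))
    for y in(-.041,.041): L([(-.14,y,.025),(.05,y,.048),(.11,y,.041)],(255,0,255))
    x,y=c[0]*k,c[1]*k; cv2.imwrite(f"pics/{n}_fit.png",big[y-290:y+290,x-390:x+390])
E
```

```text
[0.60742381 0.0667543  1.30063785] [[-0.5, -0.6], [-1.5, 3.2], [0.8, -1.4], [2.8, 1.7], [0.1, 4.1], [-3.5, 1.9], [0.9, 0.6], [-2.0, 0.1], [0.4, 1.6], [-0.1, 1.2], [0.8, -0.1]]
```

View pics/top_fit.png

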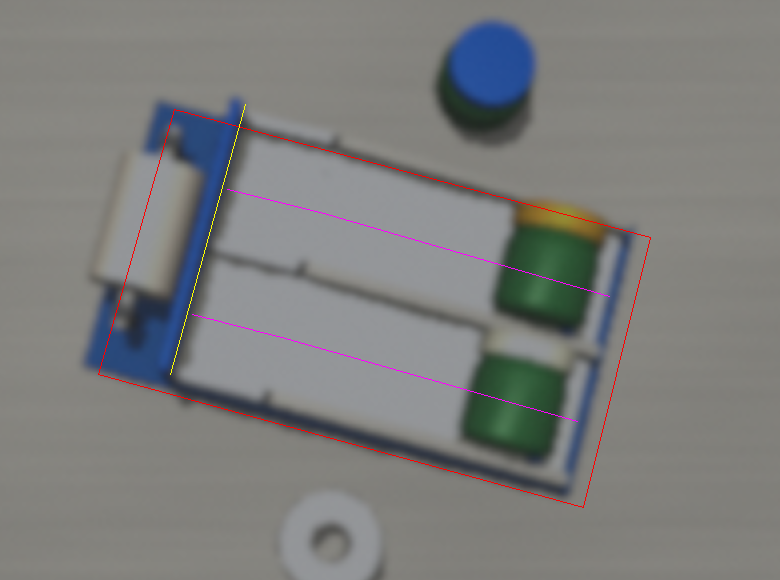

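View pics/scene_fit.png

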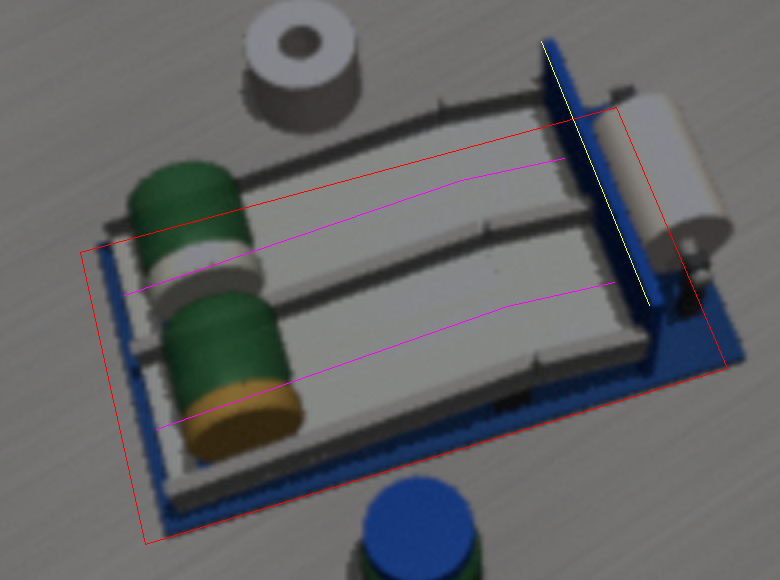

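The base outline is off by about 8 mm along x, so I'll refit with the base-plate corners read from these pictures.

```bash
cat >> h.py <<'E'
def W(p,X):
    c,s=np.cos(p[2]),np.sin(p[2]); return np.array([p[0]+c*X[0]-s*X[1],p[1]+s*X[0]+c*X[1],X[2]])
E
python3 - <<'E'
from h import *
from scipy.optimize import least_squares
T=lambda a:((a[0]+770)/4-.5,(a[1]+470)/4-.5); S=lambda a:((a[0]+510)/4-.5,(a[1]+630)/4-.5)
h=.003
obs=[("top",T((570,494)),(-.16,.09,h)),("top",T((632,228)),(-.16,-.09,h)),("top",T((158,101)),(.16,-.09,h)),("top",T((84,368)),(.16,.09,h)),
("scene",S((168,537)),(-.16,-.09,0)),("scene",S((745,360)),(.16,-.09,h)),("scene",S((98,243)),(-.16,.09,h))]
f=lambda p:np.concatenate([proj(n,W(p,X))-uv for n,uv,X in obs])
s=least_squares(f,[.61,.06,1.3],loss="soft_l1"); print(s.x, f(s.x).reshape(-1,2).round(1).tolist())
np.save("g.npy",s.x)
for n in ["top","scene"]:
    im=cv2.imread(f"pics/{n}0.png"); k=4; c=(290,190) if n=="top" else (225,230)
    big=cv2.resize(im,None,fx=k,fy=k,interpolation=cv2.INTER_CUBIC)
    def L(P,col):
        pts=np.array([(proj(n,W(s.x,X))+.5)*k for X in P]); cv2.polylines(big,[pts.round().astype(int)],False,col,1)
    b=[(-.16,-.09,.0),(.16,-.09,.0),(.16,.09,.0),(-.16,.09,.0),(-.16,-.09,.0)]; L(b,(0,0,255))
    L([(.11,-.085,.094),(.11,.085,.094)],(0,255,255))
    for y in(-.041,.041):
        L([(-.14,y,.025),(.05,y,.048),(.11,y,.041)],(255,0,255))
        a=np.linspace(0,6.3,40)
        for e in(-.034,.034): L([(-.096+.03*np.cos(t),y+e,.061+.03*np.sin(t)) for t in a],(0,255,0))
    x,y=c[0]*k,c[1]*k; cv2.imwrite(f"pics/{n}_fit2.png",big[y-290:y+290,x-390:x+390])
o=r.get_obs();from scipy.spatial.transform import Rotation as Ro
Rm=Ro.from_rotvec(o["orientation"]).as_matrix(); print(Rm.round(3))
tgt=W(s.x,(-.160,-.041,.15)); print("start",tgt, "tool shift",Rm.T@(tgt-o["tcp_pos"]))
a=np.arctan2(Rm[1,0],Rm[0,0]); print("yaw tool", a-s.x[2])
E
```

```text
[0.61123315 0.0770033  1.30357628] [[-0.6, 1.5], [0.7, 0.3], [-0.2, 0.4], [-0.5, 0.1], [-0.1, 0.8], [0.6, 0.2], [0.0, 0.9]]
[[-0.952  0.307 -0.   ]
 [ 0.307  0.952  0.   ]
 [ 0.     0.    -1.   ]]
start [ 0.60852982 -0.08814419  0.15      ] tool shift [-0.60627465 -0.57225184  0.08925599]
yaw tool 1.5262188967285208
```

View pics/top_fit2.png

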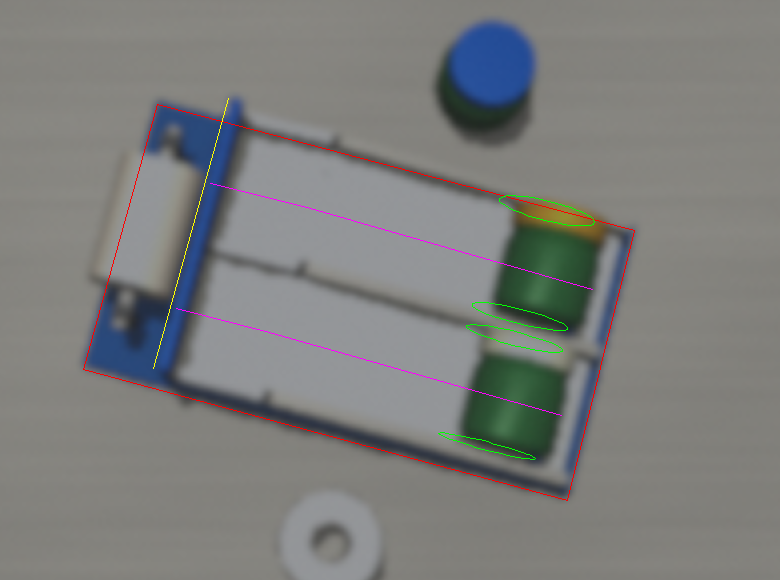

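View pics/scene_fit2.png

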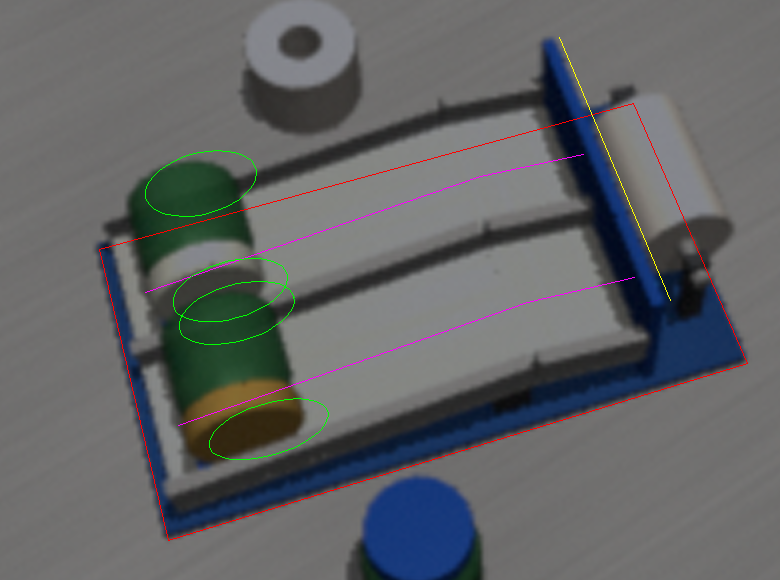

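The jars and stop sit about 10 mm downhill of this fit, so the base plate isn't centred on the gutter's origin. I'll keep this yaw and fit the jar, stop and crest features instead.

```bash
python3 - <<'E'
from h import *
from scipy.optimize import least_squares
T=lambda a:((a[0]+770)/4-.5,(a[1]+470)/4-.5); S=lambda a:((a[0]+510)/4-.5,(a[1]+630)/4-.5)
def hull(n,p,y):
    a=np.linspace(0,6.3,40)
    P=np.array([proj(n,W(p,(-.096+.03*np.cos(t),y+e,.061+.03*np.sin(t)))) for t in a for e in(-.034,.034)],np.float32)
    return cv2.convexHull(P)[:,0]
# jar masks from networks
M={}
for n in["top","scene"]:
    p=eyes.grab_frame(n)
    for q in["jar_gold","jar_white"]:
        d=spotter.trace(p,q)
        m=d[0]["pixels"]; ys,xs=np.nonzero(m); print(n,q,d[0]["confidence"],m.sum(),xs.min(),xs.max(),ys.min(),ys.max())
        M[n,q]=m
def cost(v):
    p=[v[0],v[1],1.3036]; e=[]
    for (n,q),m in M.items():
        if (n,q)==("scene","jar_white"): continue
        h=hull(n,p,-.041 if q=="jar_gold" else .041)
        im=np.zeros((384*8,512*8),np.uint8); cv2.fillPoly(im,[((h+.5)*8).round().astype(int)],1)
        im=cv2.resize(im.astype(np.float32),(512,384),interpolation=cv2.INTER_AREA); e.append(np.abs(im-m).sum()/m.sum())
    return sum(e),e
best=min(((cost((x,y)),x,y) for x in np.arange(.599,.616,.002) for y in np.arange(.055,.08,.002)),key=lambda c:c[0][0]); print(best)
p=np.array([best[1],best[2],1.3036]); np.save("g.npy",p)
for n in ["top","scene"]:
    im=cv2.imread(f"pics/{n}0.png"); k=4; c=(290,190) if n=="top" else (225,230)
    big=cv2.resize(im,None,fx=k,fy=k,interpolation=cv2.INTER_CUBIC)
    def L(P,col):
        pts=np.array([(proj(n,W(p,X))+.5)*k for X in P]); cv2.polylines(big,[pts.round().astype(int)],False,col,1)
    L([(.11,-.085,.094),(.11,.085,.094)],(0,255,255))
    for y in(-.041,.041):
        L([(-.14,y,.025),(.05,y,.048),(.11,y,.041)],(255,0,255))
        for s in(-.037,.037):L([(-.14,y+s,.043),(.05,y+s,.066),(.11,y+s,.059)],(0,128,255))
        cv2.polylines(big,[((hull(n,p,y)+.5)*k).round().astype(int)],True,(0,255,0),1)
    x,y=c[0]*k,c[1]*k; cv2.imwrite(f"pics/{n}_fit3.png",big[y-290:y+290,x-390:x+390])
o=r.get_obs();from scipy.spatial.transform import Rotation as Ro
Rm=Ro.from_rotvec(o["orientation"]).as_matrix()
tgt=W(p,(-.160,-.041,.15)); print("start",tgt, "tool shift",Rm.T@(tgt-o["tcp_pos"]))
E
```

```text
top jar_gold 0.85 716 316 344 167 199
top jar_white 0.65 756 308 336 199 232
scene jar_gold 0.88 1201 166 202 231 273
scene jar_white 0.78 1007 158 193 198 237
((np.float64(0.24153648193559868), [np.float64(0.0886653282122905), np.float64(0.07469411375661375), np.float64(0.07817703996669442)]), np.float64(0.609), np.float64(0.065))
start [ 0.60630059 -0.10014755  0.15      ] tool shift [-0.60780147 -0.58431433  0.08929693]
```

View pics/top_fit3.png

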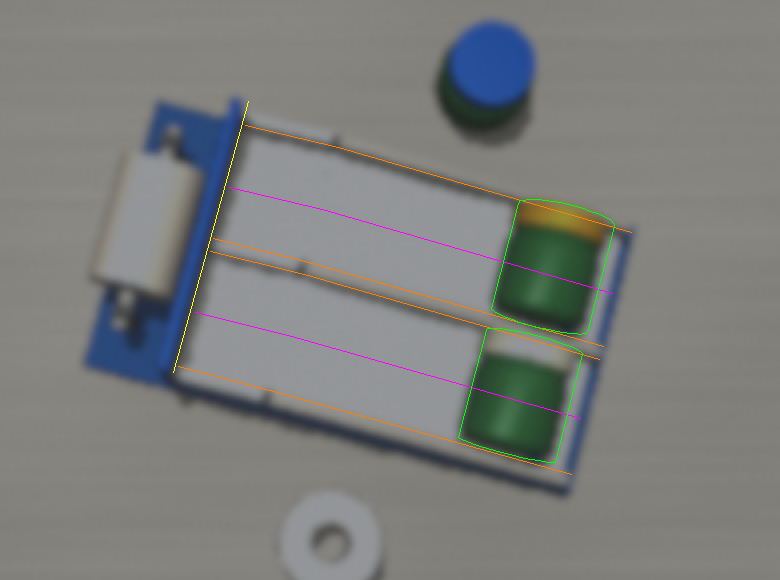

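View pics/scene_fit3.png

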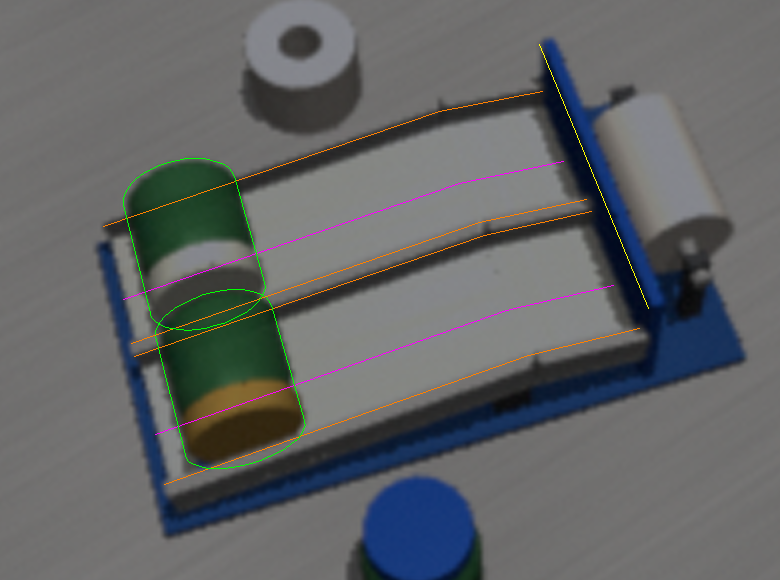

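carry_out(series="-3.8 -3.65 0 0 0;-3.8 -3.65 0 0 0;-3.8 -3.65 0 0 0;-3.8 -3.65 0 0 0;-3.8 -3.65 0 0 0;-3.8 -3.65 0 0 0;-3.8 -3.65 0 0 0;-3.8 -3.65 0 0 0")

```text
clock: 2.3
tcp_pos: [0.4076, 0.2698, 0.2396]
orientation: [0.488, 3.103, 0.001]
contact_force: [0.5, 1.0, -0.9]
grip_width: 0.0001
```

carry_out(series="-3.8 -3.65 0 0 0;-3.8 -3.65 0 0 0;-3.8 -3.65 0 0 0;-3.8 -3.65 0 0 0;-3.8 -3.65 0 0 0;-3.8 -3.65 0 0 0;-3.8 -3.65 0 0 0;-3.8 -3.65 0 0 0")

```text
clock: 3.3
tcp_pos: [0.6074, -0.1013, 0.2395]
orientation: [0.487, 3.103, 0.001]
contact_force: [0.8, 0.2, -0.7]
grip_width: 0.0002
```

carry_out(series="0 0 0 0.17 0;0 0 0 0.17 0;0 0 0 0.17 0;0 0 0 0.17 0;0 0 0 0.17 0;0 0 0 0.17 0;0 0 0 0.17 0;0 0 0 0.17 0")

```text
clock: 4.3
tcp_pos: [0.6066, -0.0997, 0.2394]
orientation: [-2.336, -2.1, -0.001]
contact_force: [1.1, -0.4, -0.2]
grip_width: 0.0002
```

carry_out(series="0 0 2 0.166 0;0 0 2 0 0;0 0 2 0 0;0 0 2 0 0;0 0 0 0 0")

```text
clock: 4.92
tcp_pos: [0.6054, -0.0997, 0.1573]
orientation: [-2.495, -1.905, 0.004]
contact_force: [0.4, -0.6, -0.2]
grip_width: 0.0002
```

```bash
cat >> h.py <<'E'
from scipy.spatial.transform import Rotation as Ro
def state():
    o=r.get_obs(); p=np.load("g.npy"); Rm=Ro.from_rotvec(o["orientation"]).as_matrix()
    d=o["tcp_pos"]-[p[0],p[1],0]; c,s=np.cos(p[2]),np.sin(p[2])
    print("t",o["clock"].round(2),"tcp in gutter",np.round([c*d[0]+s*d[1],-s*d[0]+c*d[1],d[2]],4),"yaw err",round(np.arctan2(Rm[1,0],Rm[0,0])-p[2],4),"F",o["contact_force"].round(1),"tip z",round(o["tcp_pos"][2]-r.tip_reach,4))
def snap(n,name):
    p=eyes.grab_frame(n); cv2.imwrite(f"pics/{name}.png",p["color"]); return p
E
python3 - <<'E'
from h import *
state(); o=r.get_obs(); p=snap("wrist","w1"); print(p["T_tool_cam"].round(3))
snap("top","t1"); q=snap("scene","s1")
im=q["color"][170:310,130:330]; cv2.imwrite("pics/s1c.png",cv2.resize(im,None,fx=4,fy=4))
E
```

```text
Traceback (most recent call last):
  File "h.py", line 14, in state
    print("t",o["clock"].round(2),"tcp in gutter",np.round([c*d[0]+s*d[1],-s*d[0]+c*d[1],d[2]],4),"yaw err",round(np.arctan2(Rm[1,0],Rm[0,0])-p[2],4),"F",o["contact_force"].round(1),"tip z",round(o["tcp_pos"][2]-r.tip_reach,4))
              ^^^^^^^^^^^^^^^^
AttributeError: 'float' object has no attribute 'round'
```

```bash
sed -i 's/o\["clock"\].round(2)/round(float(o["clock"]),2)/' h.py
python3 - <<'E'
from h import *
state(); p=snap("wrist","w1"); print(p["T_tool_cam"].round(3))
q=snap("scene","s1")
im=q["color"][170:310,130:330]; cv2.imwrite("pics/s1c.png",cv2.resize(im,None,fx=4,fy=4))
E
```

```text
t 4.92 tcp in gutter [-0.1598 -0.04    0.1573] yaw err 0.0008 F [ 0.4 -0.6 -0.2] tip z 0.1493
[[-0.    -0.95  -0.314  0.079]
 [ 1.    -0.     0.    -0.   ]
 [-0.    -0.314  0.95  -0.134]
 [ 0.     0.     0.     1.   ]]
```

View pics/w1.png

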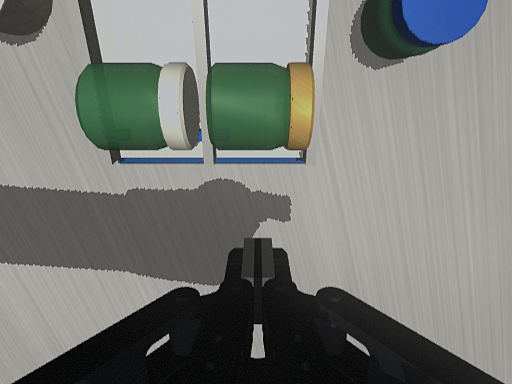

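View pics/s1c.png

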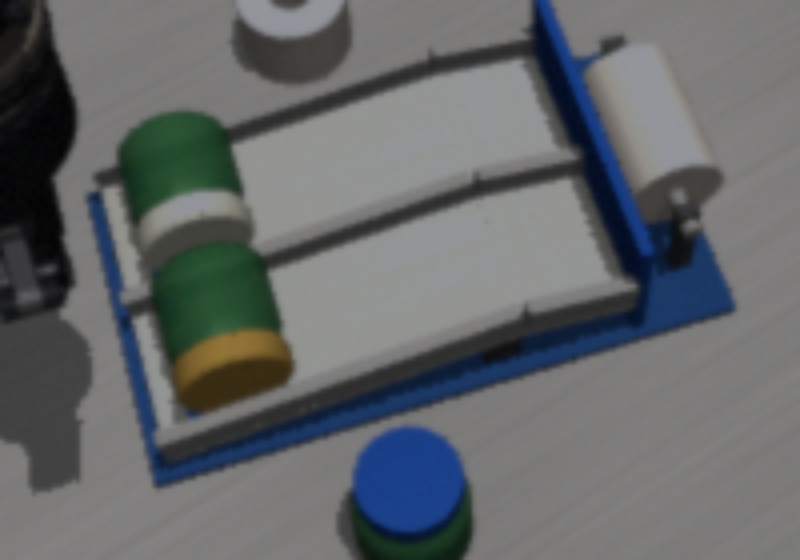

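The wrist view shows the fingertips at column 258 and the gold jar spanning columns 206–314 (centre about 260), with no yaw error. The finger is on the jar's midline behind its lane, so I'll lower it and approach.

carry_out(series="0 0.1 3 0 0;0 0.1 3 0 0;0 0 2.5 0 0;0 0 1.2 0 0;0.5 0 0 0 0;0.5 0 0 0 0;0 0 0 0 0")

```text
clock: 5.9
tcp_pos: [0.6121, -0.0899, 0.0632]
orientation: [2.495, 1.907, 0.003]
contact_force: [0.3, -0.7, 0.1]
grip_width: -0.0001
```

```bash
python3 - <<'E'
from h import *
state(); p=snap("wrist","w2"); q=snap("scene","s2")
im=q["color"][170:310,130:330]; cv2.imwrite("pics/s2c.png",cv2.resize(im,None,fx=4,fy=4))
E
```

```text
t 5.9 tcp in gutter [-0.1486 -0.0439  0.0632] yaw err 0.0016 F [ 0.3 -0.7  0.1] tip z 0.0552
```

View pics/w2.png

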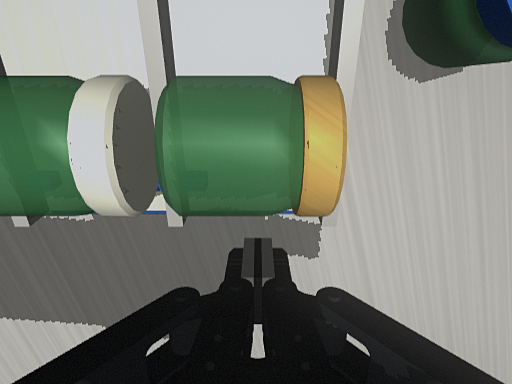

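View pics/s2c.png

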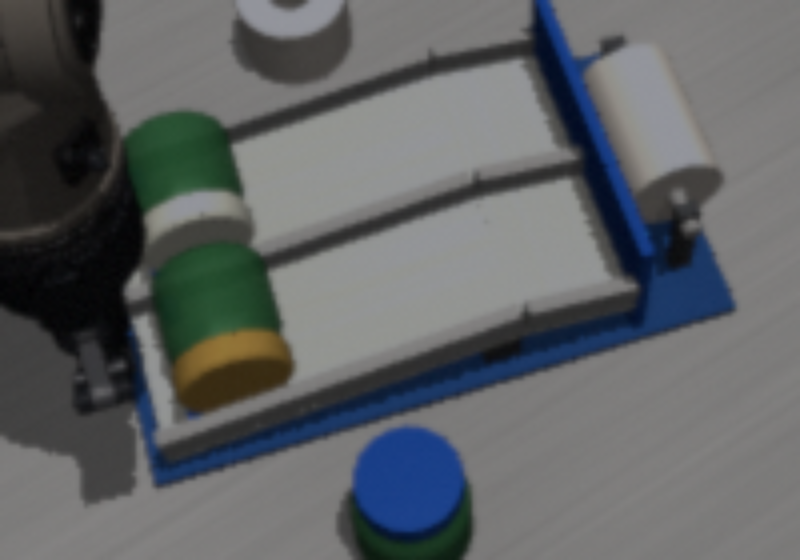

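carry_out(series="0.4 -0.15 0 0 0;0.4 0 0 0 0;0.4 0 0 0 0;0.4 0 -0.03 0 0;0.4 0 -0.05 0 0;0.4 0 -0.05 0 0")

```text
clock: 6.75
tcp_pos: [0.6161, -0.0673, 0.0637]
orientation: [2.497, 1.905, -0.0]
contact_force: [0.7, -1.2, 0.7]
grip_width: 0.0001
```

```bash
python3 - <<'E'
from h import *
state(); p=snap("wrist","w3")
E
```

```text
t 6.75 tcp in gutter [-0.1258 -0.0418  0.0637] yaw err -0.0001 F [ 0.7 -1.2  0.7] tip z 0.0557
```

View pics/w3.png

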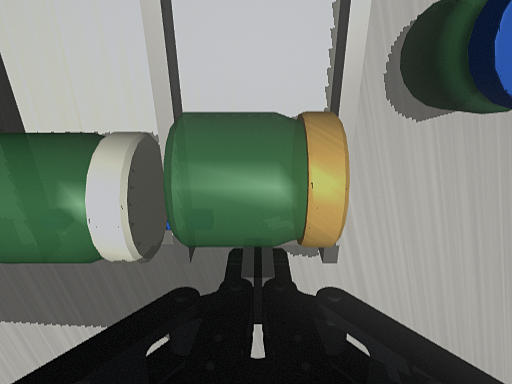

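The gold jar is in contact and has already moved ahead of the white one. Its span is columns 165–349, square to the finger. I'll keep going up the 7° slope.

carry_out(series="0.5 0 -0.06 0 0;0.5 0 -0.06 0 0;0.5 0 -0.06 0 0;0.5 0 -0.06 0 0;0.5 0 -0.06 0 0;0.5 0 -0.06 0 0;0.5 0 -0.06 0 0;0.5 0 -0.06 0 0")

```text
clock: 7.8
tcp_pos: [0.6267, -0.0283, 0.0684]
orientation: [-2.497, -1.906, 0.0]
contact_force: [-0.1, -1.6, 0.3]
grip_width: -0.0001
```

```bash
python3 - <<'E'
from h import *
state(); p=snap("wrist","w4")
E
```

```text
t 7.8 tcp in gutter [-0.0854 -0.0417  0.0684] yaw err 0.0002 F [-0.1 -1.6  0.3] tip z 0.0604
```

View pics/w4.png

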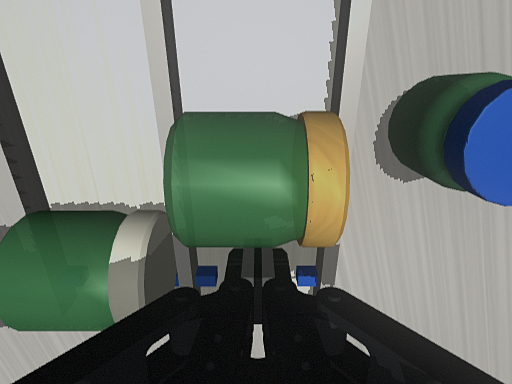

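The jar is rolling square and in contact, and the white jar hasn't moved.

carry_out(series="0.5 0 -0.06 0 0;0.5 0 -0.06 0 0;0.5 0 -0.06 0 0;0.5 0 -0.06 0 0;0.5 0 -0.06 0 0;0.5 0 -0.06 0 0;0.5 0 -0.06 0 0;0.5 0 -0.06 0 0")

```text
clock: 8.85
tcp_pos: [0.6372, 0.0103, 0.0732]
orientation: [-2.497, -1.906, 0.0]
contact_force: [-0.3, -1.3, 0.4]
grip_width: -0.0
```

carry_out(series="0.5 0 -0.06 0 0;0.5 0 -0.06 0 0;0.5 0 -0.06 0 0;0.5 0 -0.06 0 0;0.5 0 -0.06 0 0;0.5 0 -0.06 0 0;0.5 0 -0.06 0 0;0.3 0 -0.04 0 0")

```text
clock: 9.85
tcp_pos: [0.6472, 0.0471, 0.0778]
orientation: [-2.497, -1.906, -0.0]
contact_force: [-0.5, -0.9, 0.4]
grip_width: 0.0
```

```bash
python3 - <<'E'
from h import *
state(); p=snap("wrist","w5"); q=snap("scene","s5")
im=q["color"][170:310,130:330]; cv2.imwrite("pics/s5c.png",cv2.resize(im,None,fx=4,fy=4))
E
```

```text
t 9.85 tcp in gutter [-0.0071 -0.0416  0.0778] yaw err 0.0006 F [-0.5 -0.9  0.4] tip z 0.0698
```

View pics/w5.png

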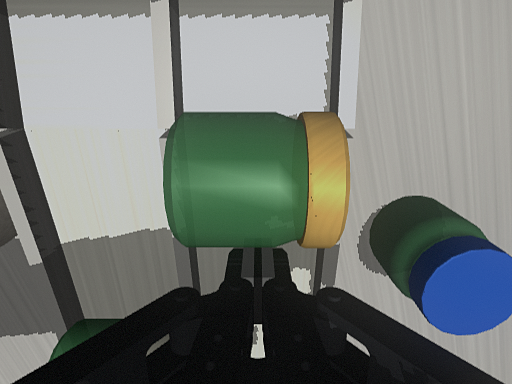

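View pics/s5c.png

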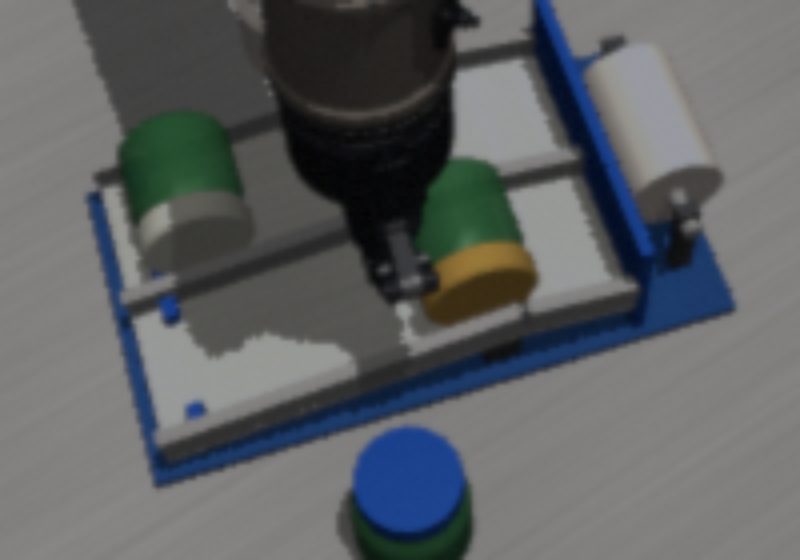

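The jar is about 16 mm short of the crest. I'll go slower from here.

carry_out(series="0.3 0 -0.04 0 0;0.3 0 -0.04 0 0;0.3 0 -0.04 0 0;0.3 0 -0.03 0 0;0.25 0 0 0 0;0.25 0 0 0 0;0.2 0 0 0 0;0.2 0 0 0 0")

```text
clock: 10.95
tcp_pos: [0.6527, 0.0673, 0.0792]
orientation: [-2.497, -1.906, -0.0]
contact_force: [0.1, 0.1, 0.2]
grip_width: -0.0001
```

```bash
python3 - <<'E'
from h import *
state(); p=snap("wrist","w6")
E
```

```text
t 10.95 tcp in gutter [ 0.0138 -0.0416  0.0792] yaw err 0.0004 F [0.1 0.1 0.2] tip z 0.0712
```

View pics/w6.png

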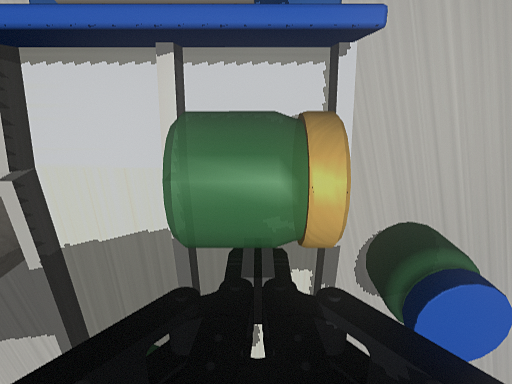

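carry_out(series="0.2 0 0 0 0;0.2 0 0 0 0;0.2 0 0 0 0;0.2 0 0 0 0;0 0 0 0 0;0 0 0 0 0;0 0 0 0 0;0 0 0 0 0")

```text
clock: 12.0
tcp_pos: [0.6548, 0.0745, 0.0793]
orientation: [-2.497, -1.906, -0.0]
contact_force: [-0.5, 1.1, -0.5]
grip_width: 0.0004
```

```bash
python3 - <<'E'
from h import *
state(); p=snap("wrist","w7")
E
```

```text
t 12.0 tcp in gutter [ 0.0212 -0.0417  0.0793] yaw err 0.0001 F [-0.5  1.1 -0.5] tip z 0.0713
```

View pics/w7.png

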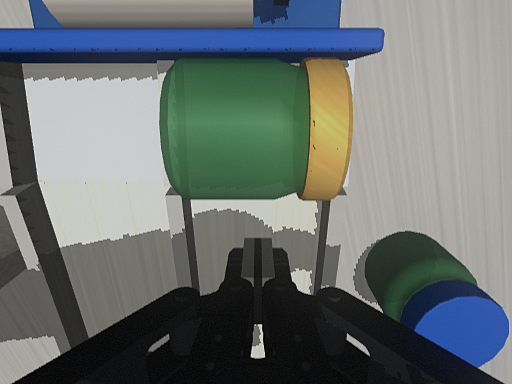

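The jar has rolled over the crest and sits against the stop plate (plate edge at row about 55, jar at rows 57–200), clear of the finger. I'll back off slightly and lift away.

carry_out(series="-0.8 0 0 0 0;-0.8 0 -1 0 0;0 0 -4 0 0;0 0 -5 0 0;0 0 -5 0 0;-4 0 -2 0 0;-5 0 0 0 0;-5 0 0 0 0")

```text
clock: 13.05
tcp_pos: [0.613, -0.0781, 0.2505]
orientation: [2.497, 1.905, 0.002]
contact_force: [1.1, -0.2, -0.1]
grip_width: 0.0001
```

carry_out(series="-5 0 0 0 0;-5 0 0 0 0;-5 0 0 0 0;-5 0 0 0 0;-5 0 0 0 0;0 0 0 0 0;0 0 0 0 0")

```text
clock: 13.92
tcp_pos: [0.5473, -0.3173, 0.2496]
orientation: [-2.498, -1.904, -0.001]
contact_force: [-0.5, 0.7, 0.5]
grip_width: -0.0002
```

```bash
python3 - <<'E'
from h import *
state()
for n in("top","scene"):
    q=snap(n,n+"8"); m=spotter.mark_of(q,"jar_gold")
    pg=np.load("g.npy")
    print(n,[(d["uv"],d["confidence"]) for d in m[:1]],"expected",proj(n,W(pg,(.08,-.041,.075))).round(1))
    for k in ["jar_white","jar_blue","label_roll","bowl"]: print(n,k,[np.round(d["uv"],1).tolist() for d in spotter.mark_of(q,k)[:1]])
    im=q["color"][170:310,130:330] if n=="scene" else q["color"][120:260,200:400]
    cv2.imwrite(f"pics/{n}8c.png",cv2.resize(im,None,fx=4,fy=4))
E
```

```text
t 13.93 tcp in gutter [-0.385  -0.0414  0.2496] yaw err -0.0009 F [-0.5  0.7  0.5] tip z 0.2416
top [([258.9, 164.5], 0.86)] expected [261.  164.3]
top jar_white [[319.9, 214.8]]
top jar_blue [[312.0, 141.6]]
top label_roll [[276.1, 253.5]]
top bowl [[138.2, 189.6]]
scene [([267.2, 222.4], 0.62)] expected [267.3 224.3]
scene jar_white [[180.5, 216.2]]
scene jar_blue [[233.5, 304.4]]
scene label_roll [[202.4, 176.9]]
scene bowl [[361.3, 161.0]]
```

View pics/scene8c.png

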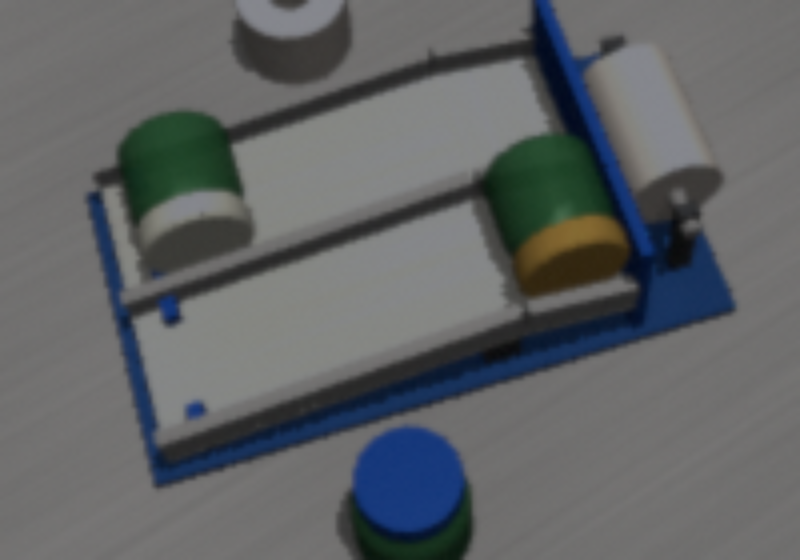

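View pics/top8c.png

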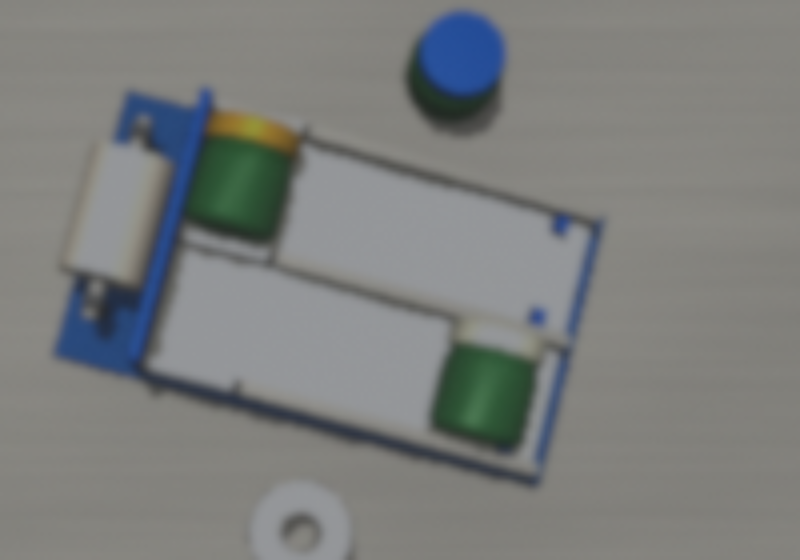

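Both views show the gold jar against the stop plate, with everything else where it was.

```bash
python3 - <<'E'
from h import *
print(r.hand_in())
E
```

```text
the job is handed in; nothing more can be done
None
```

The gold-lidded jar is over the crest and resting against the blue stop plate, and I've handed the job in at about 14 s of the 37 s allowed. I pushed it up its lane with the shut fingertips, reading under 2 N of contact force after each move. The jar rolled the last stretch into the dip on its own, and I then backed the hand off, lifted it and moved it well clear.

- **Gold jar:** in the last top and scene pictures it sits about 2 pixels from where a jar resting against the stop should appear.
- **Other things:** the white-lidded jar, blue-lidded jar, label roll and bowl look unmoved. The networks' marks for them shifted by up to about 5 pixels from the first pictures. I put that down to detection noise, because the pictures show no change.
- **Disagreement:** fitting the gutter from its base-plate corners put it about 10 mm off from fitting it to the jars. I used the jar fit, and the wrist camera agreed with it.

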